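# Stand the humidity meter on its charging pad

### The job

Lift the loose dust cover off the round charging pad by its knob and set it down, right way up, in the middle of the cork mat. Then take the top-heavy humidity meter out of its sloping rest and stand it upright in the middle of the bare pad: set it down gently, let go slowly so that it does not topple, and see that it stands still by itself for a second before you finish. Do not let the meter fall over, and leave the small brass weight and the brass punch where they are.

Things in the scene. Friction and masses are not known exactly. Their poses are not given: they have to be found in the camera images.
- meter: humidity meter, 155 mm tall, about 0.28 kg, most of it in the head: a flat round steel foot 38 mm in diameter, a steel pillar 12 mm thick and a pale wooden block as head, 30 mm (x) by 44 mm (y) by 60 mm (z). Pose as meter_foot. Standing, it topples if tipped by more than about 9 degrees
- meter_foot (a point): middle of the underside of the meter's foot; z runs up the pillar to the head, y across the head's 44 mm width
- meter_head (a point): centre of the meter's wooden head, 125 mm along z from the foot's underside and 30 mm below the top of the head; the place to grip, across the 44 mm width (the plain side faces looking to +y and -y). x, y, z as for the foot. At the start z leans 35 degrees from vertical, the head roughly to the right as the robot sees it
- rest: fixed wooden rest, base 130 x 84 mm; origin on the bench, 30 mm to the right of the meter's foot; x points roughly left. A ledge with side cheeks 10 mm high carries the foot; a 28 mm wide spine on the right lies behind pillar and head; other sides are open. The meter lies in it loosely, its top 180 mm above the bench, leaning 35 degrees towards the rest's -x, and comes out freely along its own z
- cover_knob (a point): middle of the gripping part of the dark wooden knob on the dust cover: a round knob 26 mm thick, its thick part 12 mm high, 57 mm above the cover's rim and 23 mm above its flat top, on the cover's axis; z up
- cover_rim (a point): centre of the open underside (rim) of the dust cover, an upside-down round aluminium dish 92 mm in diameter, 34 mm high without the knob (68 mm with it, 0.14 kg), standing loosely on the bench over the pad with 3 mm of play round it; z up through the knob. It must rise 20 mm to clear the pad
- pad_top (a point): centre of the flat top of the charging pad, a fixed round steel puck 80 mm in diameter at its foot, 72 mm at its flat top, 16 mm high, under the cover at the start; z up
- mat_top (a point): centre of the top of the fixed square cork mat, 120 x 120 mm and 6 mm thick; z up
- wt_mid (a point): middle of the small brass knobbed weight, 35 mm wide and 54 mm tall, 30 mm above the bench; stays where it is
- punch_mid (a point): middle of the brass punch, 26 mm wide and 67 mm tall, standing, 30 mm above the bench; stays where it is

How it is judged:
By the outcome, as a careful person would: the job done as asked, in the order asked, and still so for the second after the job is handed in, with the robot touching nothing.
It also fails if it takes over 72 s, if anything falls off the work surface, if the arm or the gripper's body presses on something with over 40 N, if the wrist force passes 120 N, or if a joint passes its speed limit or range.

### The arm

A 6-joint arm with a two-finger parallel gripper is mounted at the origin on the work surface; the furniture and walls round the work are solid. World frame = base frame: x ahead of the robot, y to its left, z up, the work surface at z = 0. Lengths are in m, angles in rad, forces in N, time in s.
With the tool pointing down it reaches from about 0.325 to 1 m from the base axis. Payload 5.1 kg.
Tool frame: the origin (TCP) lies on the centre line of the jaws, within the pads' length; the fingertips stand 17 mm ahead of it and the grasp point (between the pads) lies 2 mm behind it; z points along the fingers, y is the direction in which the jaws open and shut (so a half turn about z gives the same grasp; the last joint's range is limited). The gripper opens to 85 mm and grips with 20 to 120 N. Pads are 22 mm wide; open, the fingers measure 114 mm over their backs; the gripper's body (76 mm by 85 mm) begins 54 mm behind the grasp point. The pads swing forward as they close: fully open they stand 13 mm farther back than shut.
Start: joints at [1.235, 0.124, 1.65, -0, 1.367, -0.083], TCP at [0.163, 0.629, 0.248] pointing down, gripper open.
Joint ranges: [-2.61, 2.61], [-1.02, 2.33], [0.03, 2.71], [-1.35, 4.49], [0.32, 2.68], [-2.91, 2.91]. Speed limits (rad/s): [2.57, 2.57, 3.14, 3.14, 3.14, 3.14].

### API

Orientations are given as a 3x3 rotation matrix whose columns are the frame's x, y, z axes.
In Python, from rig import env gives the robot as it stands. The module is installed in compiled form; this text tells all that it offers.
- The arm moves only by the tool jog_arm, never from a script. Its argument "steps" is a list of rows, each a list of 7 numbers: the shift along the world's x, y, z in m, then the turn, a rotation vector about the world's x, y, z in rad, then the opening, from 0 (shut) to 1 (fully open). A call has exactly 5 rows; each row shifts and turns the pose as measured when the row begins; what a row does not reach is not made up. A row lasts 1/8 s, in which the tool goes at most 62.5 mm and 10.7 degrees, less where a joint would pass 70% of its speed; a pose out of reach is approached as far as the arm can. A call is refused whole if a number of a shift passes 0.0625 or a number of a turn 0.188, either way. A call with a gripper value outside its range is refused whole. The fingers move at their own pace and stop on an object; the grip force is fixed at half the most. Time passes only in rows, so rows that do not move let the fingers close, or fill a call up. It gives the time, the measured TCP pose, the force and the opening at its end, in the units of the state.
- env.state(): the state, without advancing time (a new reading comes with each control period).
- env.camera(name): name is "scene" or "top" or "wrist"; returns (picture, depth): 400x640x3 uint8, red, green, blue; 400x640 float32, m along the optical axis (not along the pixel's ray), 0 where there is no reading.
- env.camera_model(name): a dict with "K" (3x3 intrinsics, pixels), "rvec" (rotation vector, rad) and "tvec" (3), from world to camera coordinates, as OpenCV has them. Camera axes: x right, y down, z forward; pixel columns grow to the right and rows downward; lengths in m; the calibration is good to about 2 mm. A picture is of the moment at which its call begins: read the wrist's pose just before it. camera_model takes no time and is no camera call; for the wrist camera it gives the pose at the moment of the call.
- env.finish_job(): hands the job in, once; it reports no verdict.
Trained networks look in the newest picture that a camera, given by its name, has taken for a name from the list of things; names that differ only in an ending like _2 or _b are one class to them, and where a whole thing is asked for, a point or a joint stands for the part that bears it (a point fixed in the world has none). Each returns a list of dicts, best first, with "p" (0 to 1); they miss things now and then, are a little off and sometimes report something else, mostly with a low value. They report only what shows in the picture. A call takes as long as a camera call.
- env.trace(target, camera): "pixels" (400x640 bool, what is visible of it) and "rect" ([centre column, centre row, width, height] in pixels, round what is visible of it).
The state is a dict: "time_s": time; "joint_pos": joint angles; "qvel": joint speeds; "joint_efforts": joint torques, N m; "tcp_pos": TCP position; "tcp_rot": TCP orientation; "ft_force": force on the tool from outside, world axes, zero at the start; "wrist_torque": the same for the moment, N m; "gripper_width": finger opening in m.
Only numpy, scipy, OpenCV 4.12 (cv2) and the standard library are available. Lean on these libraries where they do the work, as an engineer would, in place of code of your own. Each camera call takes 0.05 s, during which the arm holds its last target.

## Working session

There is one attempt and no reset: what is moved stays moved. The work goes in short steps, Python scripts to look and compute and a tool call to move; the robot and the scene stay as the last step left them, time stands still between calls to the robot, and variables do not carry over. Pictures are saved under pics/ and viewed, and the job is handed in when it is done.

Besides the shell and the picture viewer there is one more tool, called after ">>>" by a JSON object that holds its "name" and its "arguments", one argument or row to a line. jog_arm: Moves the arm, as the interface text tells. Its arguments: {"type":"object","properties":{"steps":{"type":"array"}},"required":["steps"]}

```bash
mkdir -p pics
cat > h.py <<'E'
import numpy as np,cv2
from rig import env
def save(n,im): cv2.imwrite('pics/'+n,im[:,:,::-1])
def cloud(cam,d,m=None):
    c=env.camera_model(cam) if isinstance(cam,str) else cam
    K=np.array(c['K']);R=cv2.Rodrigues(np.array(c['rvec'],float))[0];t=np.array(c['tvec'],float).ravel()
    v,u=np.nonzero((d>0)&(m if m is not None else True)); z=d[v,u]
    p=np.stack([(u-K[0,2])/K[0,0]*z,(v-K[1,2])/K[1,1]*z,z],1)
    return (p-t)@R
E
python3 - <<'E'
from h import *
np.set_printoptions(precision=4,suppress=True)
s=env.state();print(s['time_s'],s['tcp_pos'],s['tcp_rot'],s['gripper_width'])
for c in ['scene','top']:
    im,d=env.camera(c);save(c+'0.png',im);np.savez(c+'0.npz',im=im,d=d)
    for t in ['meter','rest','cover_knob','cover_rim','mat_top','wt_mid','punch_mid','meter_head','meter_foot']:
        try:
            for r in env.trace(t,c)[:2]:
                m=np.array(r['pixels']);P=cloud(c,d,m)
                print(c,t,round(r['p'],2),np.round(r['rect']),m.sum(),'med',np.median(P,0),'lo',np.percentile(P,2,0),'hi',np.percentile(P,98,0))
                if r['p']>.5: np.save(f'{c}_{t}.npy',m)
        except Exception as e: print(c,t,e)
print(env.state()['time_s'])
E
```

```text
0.0 [0.1624 0.6288 0.247 ] [[-0.9682  0.2501 -0.0007]
 [ 0.2501  0.9682 -0.002 ]
 [ 0.0002 -0.0021 -1.    ]] 0.08541943142229741
scene meter 0.58 [265. 159.  40.  51.] 698 med [0.4984 0.3119 0.1428] lo [ 0.4828  0.2886 -0.7515] hi [1.424  1.3668 0.1721]
scene rest 0.77 [263. 183.  59.  64.] 1745 med [0.4931 0.3079 0.0198] lo [0.4643 0.2813 0.0051] hi [0.5391 0.4014 0.141 ]
scene cover_knob 0.81 [379. 290.  52.  54.] 2073 med [ 0.4528 -0.0561  0.0356] lo [ 0.4199 -0.0922  0.0036] hi [ 0.5039 -0.008   0.0696]
scene cover_rim 0.75 [380. 292.  52.  49.] 2087 med [ 0.4532 -0.056   0.0356] lo [ 0.42   -0.0922  0.0035] hi [ 0.5041 -0.0072  0.0695]
scene cover_rim 0.42 [369. 243.  20.  25.] 377 med [0.54   0.04   0.0316] lo [ 0.5294  0.0274 -0.7538] hi [1.2704 0.5549 0.056 ]
scene mat_top 0.92 [323. 240.  77.  54.] 2206 med [0.4945 0.1343 0.0082] lo [0.4378 0.0776 0.0053] hi [0.5568 0.1972 0.0108]
scene wt_mid 0.85 [370. 244.  15.  27.] 343 med [0.5394 0.039  0.0322] lo [0.5293 0.0274 0.0043] hi [0.5577 0.0563 0.056 ]
scene punch_mid 0.78 [298. 193.   8.  32.] 246 med [0.5471 0.2572 0.0502] 
[... 995 characters left out ...]
 1864 med [0.4978 0.1355 0.0055] lo [0.4391 0.0769 0.001 ] hi [0.5576 0.1937 0.0098]
top mat_top 0.66 [241. 198.  52.  33.] 917 med [0.4893 0.3302 0.0145] lo [0.465  0.2785 0.0035] hi [0.5449 0.4063 0.1389]
top wt_mid 0.45 [350. 181.  15.  12.] 140 med [0.5439 0.0444 0.0317] lo [0.5292 0.0277 0.0008] hi [0.5625 0.0592 0.054 ]
top punch_mid 0.5 [269. 178.  12.   8.] 92 med [0.55   0.2592 0.0646] lo [0.539 0.249 0.011] hi [0.5621 0.2727 0.0683]
top meter_head 0.95 [236. 192.  32.  18.] 557 med [0.5045 0.3217 0.151 ] lo [0.4828 0.2877 0.0307] hi [0.526  0.3952 0.1703]
top meter_foot 0.77 [235. 196.  34.  18.] 459 med [0.5037 0.3157 0.1563] lo [0.4834 0.2879 0.0381] hi [0.5234 0.3923 0.1706]
1.0
```

Run:
```python
from h import *
import cv2
np.set_printoptions(precision=4,suppress=True)
z=np.load('scene0.npz');save('s_crop.png',cv2.resize(z['im'][110:350,200:480],None,fx=2.5,fy=2.5))
z2=np.load('top0.npz');save('t_crop.png',cv2.resize(z2['im'][130:270,190:430],None,fx=3,fy=3))
for c,zz in (('scene',z),('top',z2)):
    d=zz['d']
    P=cloud(c,d,np.load(f'{c}_cover_knob.npy'))
    k=P[(P[:,2]>.058)&(P[:,2]<.08)];print('knob',len(k),k.min(0),k.max(0),k.mean(0))
    t=P[(P[:,2]>.031)&(P[:,2]<.038)];
    # circle fit
    for nm,q,r in(('top',t,0),):
        (cc,rr)=cv2.minEnclosingCircle(q[:,:2].astype(np.float32));print(nm,len(q),cc,rr)
    P=cloud(c,d,np.load(f'{c}_mat_top.npy'));print('mat',cv2.minAreaRect(P[np.abs(P[:,2]-.006)<.006][:,:2].astype(np.float32)))
    # workspace region of meter
    P=cloud(c,d);m=(P[:,0]>.40)&(P[:,0]<.62)&(P[:,1]>.22)&(P[:,1]<.46)&(P[:,2]>.09)&(P[:,2]<.2);P=P[m]
    print('hd',len(P),P.min(0),P.max(0))
    cut=P[P[:,2]>.15];print(cv2.minAreaRect(cut[:,:2].astype(np.float32)))
```

```text
knob 162 [ 0.4519 -0.0606  0.0581] [ 0.4778 -0.0366  0.0726] [ 0.4613 -0.0495  0.067 ]
top 1264 (0.4636573791503906, -0.04779085889458656) 0.04708021506667137
mat ((0.5009651184082031, 0.14026641845703125), (0.1273244470357895, 0.12397459149360657), 80.38257598876953)
hd 729 [0.4819 0.2798 0.09  ] [0.5282 0.3536 0.174 ]
((0.5053843259811401, 0.30507615208625793), (0.03762321174144745, 0.047023799270391464), 86.33514404296875)
knob 78 [ 0.4535 -0.0616  0.0589] [ 0.4771 -0.0371  0.0712] [ 0.4642 -0.0488  0.066 ]
top 734 (0.4639624357223511, -0.04935576394200325) 0.04596662148833275
mat ((0.5042523741722107, 0.34257134795188904), (0.13216568529605865, 0.08288630843162537), 88.98333740234375)
hd 431 [0.4821 0.2811 0.09  ] [0.5266 0.3535 0.1733]
((0.5047085285186768, 0.3054729700088501), (0.03886382654309273, 0.04283147305250168), 89.14501190185547)
```

View pics/s_crop.png

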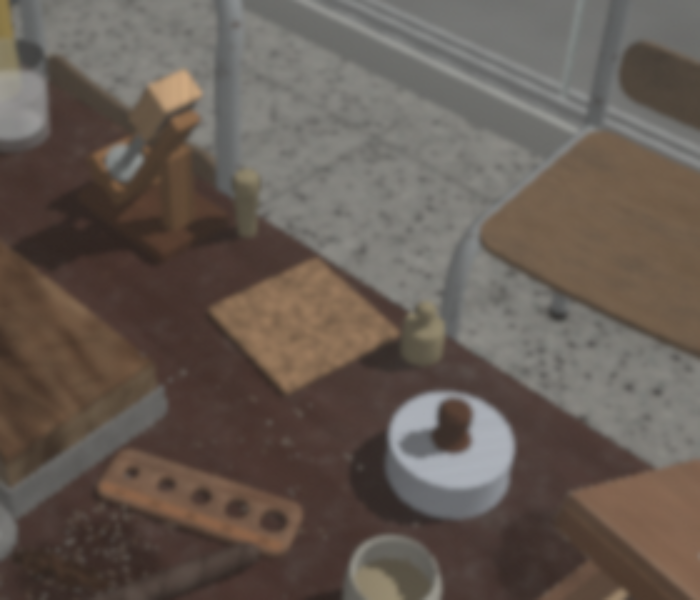

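View pics/t_crop.png

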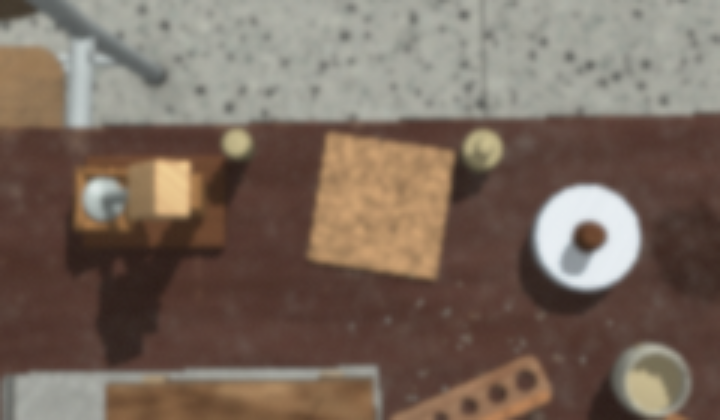

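Run:
```python
from h import *
np.set_printoptions(precision=4,suppress=True)
def px(cam,u,v,z):
    c=env.camera_model(cam);K=np.array(c['K']);R=cv2.Rodrigues(np.array(c['rvec'],float))[0];t=np.array(c['tvec'],float).ravel()
    o=-R.T@t;r=R.T@np.linalg.inv(K)@[u,v,1];return o+r*(z-o[2])/r[2]
T=lambda a,b,z:px('top',190+a/3,130+b/3,z)
print('mat',[T(*q,.006) for q in((327,133),(453,150),(437,278),(308,262),(381,206))])
print('foot',T(103,198,.045), 'rest corners',T(222,248,.008),T(68,246,.008),T(76,166,.008))
print('wt',T(482,150,.05),'punch',T(237,143,.06),'knob',T(590,236,.065))
S=lambda a,b,z:px('scene',200+a/2.5,110+b/2.5,z)
print('mat s',[S(*q,.006) for q in((210,311),(318,258),(397,335),(290,391))])
P=np.vstack([cloud(c,np.load(c+'0.npz')['d']) for c in('scene','top')])
# height map
print('y cols');ys=np.arange(-.25,.75,.05);print('       ',ys.round(2))
for x in np.arange(.0,.7,.05):
    print(round(x,2),[int(1000*max([0],key=lambda a:a)) if not len(q) else int(1000*np.percentile(q[:,2],99)) for q in [P[(abs(P[:,0]-x)<.025)&(abs(P[:,1]-y)<.025)] for y in ys]])
# meter head fit: sampled box visible pts
for c in('scene','top'):
    Q=cloud(c,np.load(c+'0.npz')['d'],np.load(c+'_meter_head.npy'))
    Q=Q[(Q[:,2]>.115)&(Q[:,1]<.37)&(Q[:,0]<.6)]
    a=np.radians(35);zd=np.array([0,-np.sin(a),np.cos(a)]);xd=np.array([0,np.cos(a),np.sin(a)])
    print(c,'z ax',np.percentile(Q@zd,[1,50,90,99]),'x ax',np.percentile(Q@xd,[1,10,50,90,99]),'X',np.percentile(Q[:,0],[1,5,50,95,99]))
    h=Q[(Q@zd)<np.percentile(Q@zd,99)-.008]; 
    f=Q[(Q@zd)>np.percentile(Q@zd,99)-.006]
    for g in(h,f):
        m=g.mean(0);u,s,v=np.linalg.svd(g-m);print(len(g),m,'normal',v[2])
```

```text
mat [array([0.5644, 0.1837, 0.006 ]), array([0.5463, 0.0673, 0.006 ]), array([0.4284, 0.0847, 0.006 ]), array([0.4453, 0.2031, 0.006 ]), array([0.4957, 0.1349, 0.006 ])]
foot [0.5052 0.3819 0.045 ] rest corners [0.4597 0.2818 0.008 ] [0.4643 0.4236 0.008 ] [0.5381 0.4162 0.008 ]
wt [0.5409 0.044  0.05  ] punch [0.5502 0.26   0.06  ] knob [ 0.4623 -0.0468  0.065 ]
mat s [array([0.4498, 0.2016, 0.006 ]), array([0.5676, 0.1842, 0.006 ]), array([0.5427, 0.068 , 0.006 ]), array([0.4327, 0.0874, 0.006 ])]
y cols
        [-0.25 -0.2  -0.15 -0.1  -0.05 -0.    0.05  0.1   0.15  0.2   0.25  0.3
  0.35  0.4   0.45  0.5   0.55  0.6   0.65  0.7 ]
0.0 [4, 3, 3, 14, 298, 298, 298, 16, 4, 5, 10, 4, 4, 4, 4, 4, 4, 7, 9, 3]
0.05 [3, 4, 4, 251, 297, 298, 297, 15, 7, 4, 4, 5, 4, 4, 4, 4, 4, 4, 4, 4]
0.1 [3, 4, 3, 15, 282, 283, 251, 14, 10, 110, 90, 92, 118, 199, 10, 9, 12, 4, 4, 4]
0.15 [4, 4, 3, 4, 4, 4, 13, 8, 10, 118, 110, 93, 263, 266, 10, 9, 349, 425, 333, 199]
0.2 [4, 3, 3, 3, 4, 15, 20, 16, 66, 93, 78, 67, 67, 63, 31, 498, 527, 509, 424, 349]
0.25 [28, 18, 17, 4, 4, 21, 20, 9, 67, 67, 67, 67, 68,
[... 452 characters left out ...]
, 4, 4, 4, 55, 10, 11, 10, 69, 162, 125, 54, 4, 5, 94, 232, 238, 3]
0.6 [2, 1, 3, 4, 3, 4, 2, 4, 3, 4, 4, 3, 3, 4, 4, 4, 4, 4, 3, 1]
0.65 [0, 0, 0, 0, 0, 0, 0, 0, 0, 0, 0, 0, 0, 0, 0, -299, -298, -303, -307, -306]
scene z ax [-0.0919 -0.0395 -0.0355 -0.0336] x ax [0.323  0.3251 0.3372 0.3507 0.3544] X [0.4824 0.483  0.4909 0.5216 0.5248]
219 [0.4878 0.3116 0.1404] normal [0.8659 0.4561 0.2053]
233 [0.5042 0.2991 0.1647] normal [ 0.0123  0.5792 -0.8151]
top z ax [-0.0904 -0.0394 -0.0358 -0.0344] x ax [0.322  0.3281 0.348  0.352  0.3526] X [0.4825 0.4834 0.5042 0.5236 0.526 ]
159 [0.503  0.3256 0.1456] normal [ 0.1299 -0.7906 -0.5984]
207 [0.5042 0.2984 0.1634] normal [ 0.0096 -0.5622  0.827 ]
```

View pics/scene0.png

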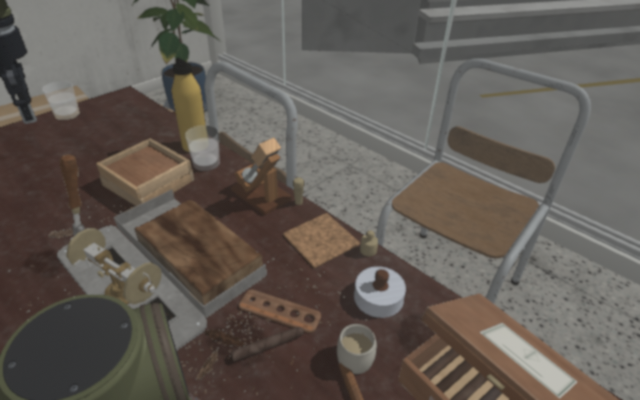

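View pics/top0.png

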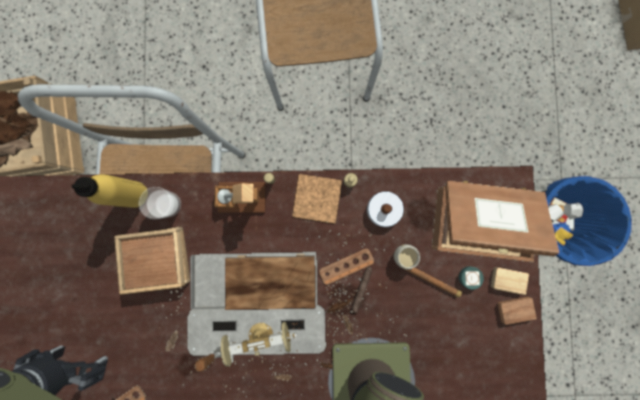

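>>> {"name": "jog_arm", "arguments": {
  "steps": [
    [0.036, -0.034, 0.006, 0, 0, -0.18, 1],
    [0.036, -0.034, 0.006, 0, 0, -0.18, 1],
    [0.036, -0.034, 0.006, 0, 0, -0.18, 1],
    [0.036, -0.034, 0.006, 0, 0, -0.18, 1],
    [0.036, -0.034, 0.006, 0, 0, -0.18, 1]
  ]
}}

```text
time_s: 1.62
tcp_pos: [0.3444, 0.4559, 0.2785]
tcp_rot: [[-0.385, 0.923, 0.0], [0.923, 0.385, 0.0], [0.0, 0.0, -1.0]]
ft_force: [0.9, -0.2, -0.0]
gripper_width: 0.0854
```

>>> {"name": "jog_arm", "arguments": {
  "steps": [
    [0.012, -0.05, -0.01, 0, 0, -0.08, 1],
    [0.012, -0.05, -0.01, 0, 0, -0.08, 1],
    [0.012, -0.05, -0.01, 0, 0, -0.08, 1],
    [0.012, -0.05, -0.01, 0, 0, -0.08, 1],
    [0.012, -0.05, -0.01, 0, 0, -0.075, 1]
  ]
}}

```text
time_s: 2.25
tcp_pos: [0.4081, 0.1992, 0.2305]
tcp_rot: [[0.013, 1.0, 0.008], [1.0, -0.013, 0.003], [0.003, 0.008, -1.0]]
ft_force: [0.4, -0.2, 0.4]
gripper_width: 0.0852
```

>>> {"name": "jog_arm", "arguments": {
  "steps": [
    [0.012, -0.05, -0.01, 0, 0, 0, 1],
    [0.012, -0.05, -0.01, 0, 0, 0, 1],
    [0.012, -0.05, -0.01, 0, 0, 0, 1],
    [0.012, -0.05, -0.01, 0, 0, 0, 1],
    [0.012, -0.05, -0.01, 0, 0, 0, 1]
  ]
}}

```text
time_s: 2.88
tcp_pos: [0.4692, -0.0593, 0.181]
tcp_rot: [[0.014, 1.0, 0.014], [1.0, -0.014, 0.003], [0.003, 0.014, -1.0]]
ft_force: [-0.2, -0.2, 0.0]
gripper_width: 0.0852
```

Run:
```python
from h import *
np.set_printoptions(precision=4,suppress=True)
s=env.state();print(s['tcp_pos'],s['tcp_rot'])
c=env.camera_model('wrist');im,d=env.camera('wrist');save('w1.png',im)
r=env.trace('cover_knob','wrist')
for q in r[:2]:
    P=cloud(c,d,np.array(q['pixels']));print(q['p'],q['rect'])
    t=P[(P[:,2]>.03)&(P[:,2]<.038)];print(cv2.minEnclosingCircle(t[:,:2].astype(np.float32)),np.percentile(t,[1,99],axis=0))
    k=P[(P[:,2]>.05)];print(len(k),cv2.minEnclosingCircle(k[:,:2].astype(np.float32)),k[:,2].max())
```

```text
[ 0.4692 -0.0593  0.181 ] [[ 0.0137  0.9998  0.0145]
 [ 0.9999 -0.0138  0.0027]
 [ 0.0029  0.0145 -0.9999]]
0.9 [313.6, 176.3, 105.8, 110.8]
((0.4642748236656189, -0.04635179415345192), 0.04607053101062775) [[ 0.4216 -0.0887  0.0319]
 [ 0.507  -0.0029  0.0358]]
874 ((0.46435949206352234, -0.046210937201976776), 0.013000124134123325) 0.06933684717905071
```

View pics/w1.png

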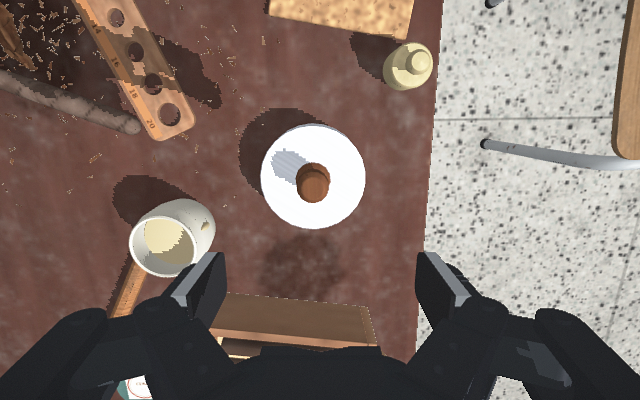

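>>> {"name": "jog_arm", "arguments": {
  "steps": [
    [-0.005, 0.013, -0.02, -0.003, 0.0145, 0.014, 1],
    [0, 0, -0.03, 0, 0, 0, 1],
    [0, 0, -0.03, 0, 0, 0, 1],
    [0, 0, -0.025, 0, 0, 0, 1],
    [0, 0, -0.015, 0, 0, 0, 1]
  ]
}}

```text
time_s: 3.6
tcp_pos: [0.461, -0.0406, 0.0541]
tcp_rot: [[-0.004, 1.0, -0.004], [1.0, 0.004, 0.0], [0.0, -0.004, -1.0]]
ft_force: [-0.4, 0.5, 1.1]
gripper_width: 0.0855
```

>>> {"name": "jog_arm", "arguments": {
  "steps": [
    [0.0033, -0.0055, 0.003, 0, -0.004, -0.004, 1],
    [0, 0, 0, 0, 0, 0, 1],
    [0, 0, 0, 0, 0, 0, 0.5],
    [0, 0, 0, 0, 0, 0, 0.35],
    [0, 0, 0, 0, 0, 0, 0.2]
  ]
}}

```text
time_s: 4.22
tcp_pos: [0.4655, -0.0449, 0.0589]
tcp_rot: [[-0.002, 1.0, 0.002], [1.0, 0.002, -0.0], [-0.0, 0.002, -1.0]]
ft_force: [-0.7, 0.4, -0.0]
gripper_width: 0.0322
```

>>> {"name": "jog_arm", "arguments": {
  "steps": [
    [0, 0, 0, 0, 0, 0, 0.1],
    [0, 0, 0, 0, 0, 0, 0.0],
    [0, 0, 0, 0, 0, 0, 0],
    [0, 0, 0, 0, 0, 0, 0],
    [0, 0, 0, 0, 0, 0, 0]
  ]
}}

```text
time_s: 4.85
tcp_pos: [0.4659, -0.0451, 0.0593]
tcp_rot: [[-0.002, 1.0, 0.003], [1.0, 0.002, -0.0], [-0.0, 0.003, -1.0]]
ft_force: [0.2, 0.1, -0.6]
gripper_width: 0.0238
```

>>> {"name": "jog_arm", "arguments": {
  "steps": [
    [0, 0, 0.008, 0, 0, 0, 0],
    [0, 0, 0.015, 0, 0, 0, 0],
    [0, 0, 0.02, 0, 0, 0, 0],
    [0, 0, 0.02, 0, 0, 0, 0],
    [0, 0, 0.02, 0, 0, 0, 0]
  ]
}}

```text
time_s: 5.48
tcp_pos: [0.4636, -0.0447, 0.1451]
tcp_rot: [[-0.002, 1.0, -0.001], [1.0, 0.002, 0.001], [0.001, -0.001, -1.0]]
ft_force: [-0.3, -0.3, -2.7]
gripper_width: 0.0237
```

Run:
```python
from h import *
np.set_printoptions(precision=4,suppress=True)
s=env.state();print(s['tcp_pos'],s['ft_force'],s['gripper_width'])
c=env.camera_model('wrist');im,d=env.camera('wrist');save('w2.png',im)
q=env.trace('cover_rim','wrist')[0];P=cloud(c,d,np.array(q['pixels']));print(q['p'],q['rect'],np.percentile(P,[2,50,98],axis=0))
im2,d2=env.camera('scene');save('s2.png',cv2.resize(im2[180:330,280:460],None,fx=3,fy=3))
```

```text
[ 0.4636 -0.0447  0.1451] [-0.3409 -0.2534 -2.709 ] 0.02370514089243036
0.62 [320.8, 242.7, 177.9, 171.6] [[ 0.4213 -0.0869  0.0894]
 [ 0.4628 -0.032   0.1195]
 [ 0.5044 -0.001   0.1537]]
```

View pics/w2.png

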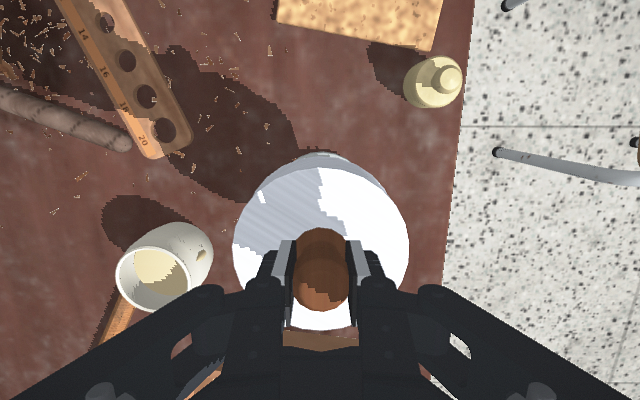

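View pics/s2.png

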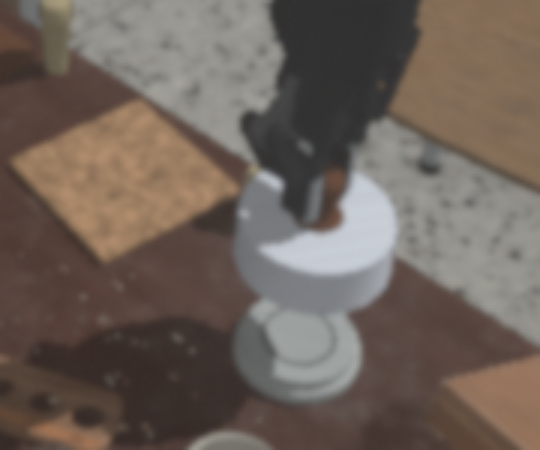

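>>> {"name": "jog_arm", "arguments": {
  "steps": [
    [0.004, 0.02, 0.003, 0, 0, 0, 0],
    [0.008, 0.042, 0, 0, 0, 0, 0],
    [0.009, 0.048, 0, 0, 0, 0, 0],
    [0.008, 0.04, 0, 0, 0, 0, 0],
    [0.004, 0.02, 0, 0, 0, 0, 0]
  ]
}}

```text
time_s: 6.25
tcp_pos: [0.4948, 0.1285, 0.1438]
tcp_rot: [[0.003, 1.0, -0.005], [1.0, -0.003, -0.001], [-0.001, -0.005, -1.0]]
ft_force: [-0.1, -0.5, -2.0]
gripper_width: 0.0238
```

>>> {"name": "jog_arm", "arguments": {
  "steps": [
    [0, 0, 0, 0, 0, 0, 0],
    [0, 0, -0.012, 0, 0, 0, 0],
    [0, 0, -0.018, 0, 0, 0, 0],
    [0, 0, -0.012, 0, 0, 0, 0],
    [0, 0, 0, 0, 0, 0, 0]
  ]
}}

```text
time_s: 6.88
tcp_pos: [0.4917, 0.1269, 0.0949]
tcp_rot: [[0.003, 1.0, -0.013], [1.0, -0.003, -0.003], [-0.003, -0.013, -1.0]]
ft_force: [0.0, 1.5, -1.4]
gripper_width: 0.0235
```

Run:
```python
from h import *
np.set_printoptions(precision=4,suppress=True)
s=env.state();print(s['tcp_pos'],s['ft_force'],s['gripper_width'])
im2,d2=env.camera('top');save('t3.png',cv2.resize(im2[150:260,240:440],None,fx=4,fy=4))
P=cloud('top',d2);m=P[(abs(P[:,2]-.006)<.006)&(P[:,0]>.4)&(P[:,0]<.6)]
c=env.camera_model('wrist');im,d=env.camera('wrist');save('w3.png',im)
q=env.trace('cover_rim','wrist')[0];P=cloud(c,d,np.array(q['pixels']));print(q['p'],q['rect'],np.percentile(P,[2,50,98],axis=0))
```

```text
[0.4917 0.1269 0.0949] [ 0.0338  1.512  -1.398 ] 0.023470842469885136
0.59 [320.1, 242.8, 177.5, 173.0] [[0.4504 0.0854 0.0451]
 [0.4915 0.14   0.0699]
 [0.5323 0.1705 0.1041]]
```

View pics/t3.png

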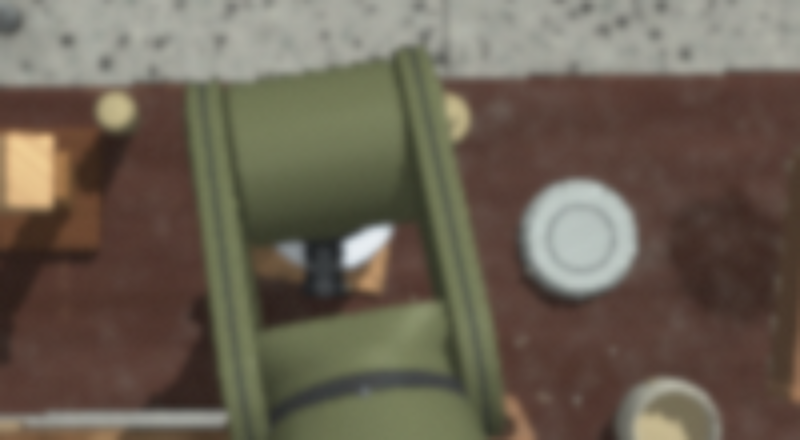

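View pics/w3.png

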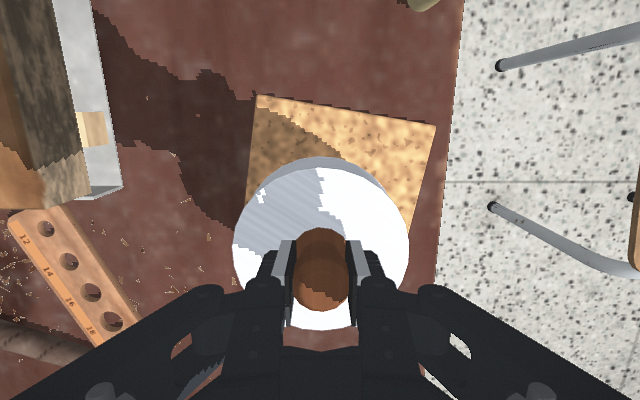

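```bash
cat >> h.py <<'E'
def px(cam,u,v,z):
    c=env.camera_model(cam) if isinstance(cam,str) else cam;K=np.array(c['K']);R=cv2.Rodrigues(np.array(c['rvec'],float))[0];t=np.array(c['tvec'],float).ravel()
    o=-R.T@t;r=R.T@np.linalg.inv(K)@[u,v,1];return o+r*(z-o[2])/r[2]
E
python3 - <<'E'
from h import *
a=px('wrist',257,93,.006);b=px('wrist',436,126,.006);e=(b-a)[:2];print(a,b,np.linalg.norm(e))
n=np.array([e[1],-e[0]])
for n in(n,-n):
  if n[1]<0: print('centre',(a+b)[:2]/2+n/2)
print('pad',px('top',240+580/4,150+239/4,.016), px('top',240+580/4,150+239/4,.008))
E
```

```text
[0.45111723 0.20839115 0.006     ] [0.56811459 0.18760822 0.006     ] 0.11882891600628606
centre [0.49922445 0.13950101]
pad [ 0.46103793 -0.0505063   0.016     ] [ 0.46128174 -0.05183601  0.008     ]
```

>>> {"name": "jog_arm", "arguments": {
  "steps": [
    [0.007, 0.01, 0, 0.003, -0.013, 0, 0],
    [0, 0, -0.01, 0, 0, 0, 0],
    [0, 0, -0.008, 0, 0, 0, 0],
    [0, 0, -0.003, 0, 0, 0, 0],
    [0, 0, 0, 0, 0, 0, 0]
  ]
}}

```text
time_s: 7.65
tcp_pos: [0.5017, 0.1385, 0.076]
tcp_rot: [[0.002, 1.0, 0.008], [1.0, -0.002, 0.002], [0.002, 0.008, -1.0]]
ft_force: [-0.1, 0.0, -1.7]
gripper_width: 0.0238
```

>>> {"name": "jog_arm", "arguments": {
  "steps": [
    [-0.003, 0, -0.003, -0.001, 0.004, 0, 0],
    [0, 0, -0.003, 0, 0, 0, 0],
    [0, 0, -0.002, 0, 0, 0, 0],
    [0, 0, -0.001, 0, 0, 0, 0],
    [0, 0, 0, 0, 0, 0, 0]
  ]
}}

```text
time_s: 8.28
tcp_pos: [0.4986, 0.1384, 0.0667]
tcp_rot: [[0.002, 1.0, 0.004], [1.0, -0.002, 0.001], [0.001, 0.004, -1.0]]
ft_force: [0.0, -0.3, -2.4]
gripper_width: 0.0236
```

>>> {"name": "jog_arm", "arguments": {
  "steps": [
    [0, 0, -0.0015, 0, 0.003, 0, 0],
    [0, 0, -0.001, 0, 0, 0, 0],
    [0, 0, -0.001, 0, 0, 0, 0],
    [0, 0, 0, 0, 0, 0, 0],
    [0, 0, 0, 0, 0, 0, 0]
  ]
}}

```text
time_s: 8.9
tcp_pos: [0.4992, 0.1386, 0.0654]
tcp_rot: [[0.002, 1.0, 0.001], [1.0, -0.002, 0.001], [0.001, 0.001, -1.0]]
ft_force: [0.2, 0.2, -2.0]
gripper_width: 0.0234
```

>>> {"name": "jog_arm", "arguments": {
  "steps": [
    [0, 0, -0.0015, 0, 0, 0, 0],
    [0, 0, -0.0015, 0, 0, 0, 0],
    [0, 0, -0.001, 0, 0, 0, 0],
    [0, 0, 0, 0, 0, 0, 0],
    [0, 0, 0, 0, 0, 0, 0]
  ]
}}

```text
time_s: 9.52
tcp_pos: [0.4995, 0.1387, 0.0654]
tcp_rot: [[0.002, 1.0, -0.002], [1.0, -0.002, -0.0], [-0.0, -0.002, -1.0]]
ft_force: [-0.8, -0.2, 0.5]
gripper_width: 0.0236
```

Touchdown (force went up, z stuck). Release.

>>> {"name": "jog_arm", "arguments": {
  "steps": [
    [0, 0, 0, 0, 0, 0, 0.3],
    [0, 0, 0, 0, 0, 0, 0.4],
    [0, 0, 0, 0, 0, 0, 0.6],
    [0, 0, 0, 0, 0, 0, 1],
    [0, 0, 0, 0, 0, 0, 1]
  ]
}}

```text
time_s: 10.15
tcp_pos: [0.4999, 0.1387, 0.0652]
tcp_rot: [[0.002, 1.0, -0.001], [1.0, -0.002, -0.0], [-0.0, -0.001, -1.0]]
ft_force: [0.9, -0.7, 0.4]
gripper_width: 0.0843
```

>>> {"name": "jog_arm", "arguments": {
  "steps": [
    [0, 0, 0.01, 0, 0, 0, 1],
    [0, 0, 0.03, 0, 0, 0, 1],
    [0, 0, 0.045, 0, 0, 0, 1],
    [0, 0, 0.045, 0, 0, 0, 1],
    [0, 0, 0.04, 0, 0, 0, 1]
  ]
}}

```text
time_s: 10.78
tcp_pos: [0.4967, 0.1381, 0.2385]
tcp_rot: [[0.002, 1.0, -0.008], [1.0, -0.002, -0.001], [-0.001, -0.008, -1.0]]
ft_force: [0.4, 1.2, 0.5]
gripper_width: 0.0857
```

Run:
```python
from h import *
np.set_printoptions(precision=4,suppress=True)
s=env.state();print(s['tcp_pos'],s['tcp_rot'],s['joint_pos'])
c=env.camera_model('wrist');im,d=env.camera('wrist');save('w4.png',im)
np.savez('w4.npz',d=d,im=im)
for t in['cover_rim','mat_top','meter_head']:
  for q in env.trace(t,'wrist')[:1]:
    P=cloud(c,d,np.array(q['pixels']));print(t,q['p'],q['rect'],np.percentile(P,[2,50,98],axis=0).tolist())
    if t=='cover_rim':
      k=P[(P[:,2]>.03)&(P[:,2]<.05)];print(cv2.minEnclosingCircle(k[:,:2].astype(np.float32)),np.median(k,0))
```

```text
[0.4967 0.1381 0.2385] [[ 0.002   1.     -0.0077]
 [ 1.     -0.002  -0.0011]
 [-0.0012 -0.0077 -1.    ]] [ 0.1669 -0.1669  1.9528  0.0002  1.3635  0.1688]
mat_top 0.92 [323.2, 171.8, 122.5, 117.7] [[0.43589755164971594, 0.07725281648627105, 0.003560144372073872], [0.4930239358612626, 0.16960689891695585, 0.005494131702884793], [0.5604325685321432, 0.20113209079262853, 0.007232254177652161]]
```

View pics/w4.png

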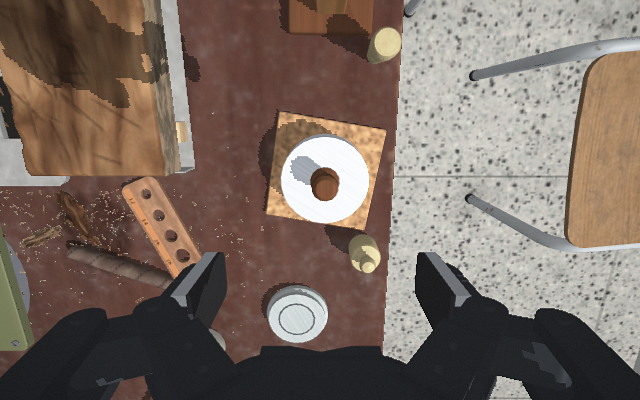

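Run:
```python
from h import *
np.set_printoptions(precision=4,suppress=True)
print('mat',np.mean([px('wrist',u,v,.006) for u,v in((279,110),(386,130),(366,230),(267,213))],0))
z=np.load('w4.npz');P=cloud('wrist',z['d'])
k=P[(abs(P[:,0]-.5)<.07)&(abs(P[:,1]-.138)<.07)&(P[:,2]>.034)&(P[:,2]<.046)];print('cover',cv2.minEnclosingCircle(k[:,:2].astype(np.float32)),np.percentile(k,[1,50,99],axis=0))
k=P[(abs(P[:,0]-.464)<.07)&(abs(P[:,1]+.048)<.06)&(P[:,2]>.012)&(P[:,2]<.03)];print('pad',cv2.minEnclosingCircle(k[:,:2].astype(np.float32)),np.percentile(k,[1,50,99],axis=0))
hsv=z['im'].astype(int)
print('padcentre px',px('wrist',297,317,.016))
```

```text
mat [0.5    0.1397 0.006 ]
cover ((0.4997762143611908, 0.1374858319759369), 0.04610927775502205) [[0.4569 0.0948 0.0369]
 [0.4998 0.1427 0.0387]
 [0.5426 0.1807 0.0411]]
pad ((0.46479785442352295, -0.04640424996614456), 0.03633341193199158) [[ 0.4315 -0.0794  0.0127]
 [ 0.465  -0.0447  0.0145]
 [ 0.4986 -0.0121  0.0162]]
padcentre px [ 0.4658 -0.0429  0.016 ]
```

>>> {"name": "jog_arm", "arguments": {
  "steps": [
    [0.002, 0.015, 0.005, 0.12, -0.007, 0, 1],
    [0.002, 0.02, 0.005, 0.12, 0, 0, 1],
    [0.002, 0.02, 0.005, 0.12, 0, 0, 1],
    [0.001, 0.02, 0.005, 0.12, 0, 0, 1],
    [0, 0.015, 0.002, 0.12, 0, 0, 1]
  ]
}}

```text
time_s: 11.6
tcp_pos: [0.5003, 0.231, 0.2526]
tcp_rot: [[0.005, 1.0, -0.011], [0.816, 0.003, 0.578], [0.578, -0.012, -0.816]]
ft_force: [-0.7, -0.2, -0.7]
gripper_width: 0.0853
```

>>> {"name": "jog_arm", "arguments": {
  "steps": [
    [0, 0, 0, 0, 0, 0, 1],
    [0, 0, 0, 0, 0, 0, 1],
    [0, 0, 0, 0, 0, 0, 1],
    [0, 0, 0, 0, 0, 0, 1],
    [0, 0, 0, 0, 0, 0, 1]
  ]
}}

```text
time_s: 12.22
tcp_pos: [0.4987, 0.2303, 0.249]
tcp_rot: [[0.008, 1.0, -0.016], [0.819, 0.003, 0.573], [0.573, -0.018, -0.819]]
ft_force: [-0.1, 0.2, 0.8]
gripper_width: 0.0852
```

```bash
cat > wm.py <<'E'
from h import *
import sys
np.set_printoptions(precision=4,suppress=True)
s=env.state();print(s['tcp_pos'],s['tcp_rot'],s['joint_pos'])
c=env.camera_model('wrist');im,d=env.camera('wrist');save(sys.argv[1]+'.png',im);np.savez(sys.argv[1]+'.npz',d=d,im=im)
q=env.trace('meter_head','wrist')[0];m=np.array(q['pixels']);print(q['p'],q['rect'])
P=cloud(c,d,m)
a=np.radians(35);zd=np.array([0,-np.sin(a),np.cos(a)]);xd=np.array([0,np.cos(a),np.sin(a)])
Q=P[(P[:,2]>.1)&(P[:,0]<.6)]
print('z',np.percentile(Q@zd,[1,25,50,75,90,99]),'x',np.percentile(Q@xd,[1,10,50,90,99]),'X',np.percentile(Q[:,0],[1,5,50,95,99]))
f=Q[(Q@zd)>np.percentile(Q@zd,99)-.006]
for k in range(3):
    m=f.mean(0);u,sv,v=np.linalg.svd(f-m,full_matrices=False);f=f[np.abs((f-m)@v[2])<.002]
print('topface',len(f),m,'n',v[2],'mid',(f.min(0)+f.max(0))/2, cv2.minAreaRect(np.stack([f[:,0],f@xd],1).astype(np.float32)))
E
python3 wm.py w5
```

```text
[0.4987 0.2303 0.249 ] [[ 0.0082  0.9998 -0.0163]
 [ 0.8193  0.0026  0.5734]
 [ 0.5733 -0.0181 -0.8191]] [ 0.0563 -0.1578  2.007   0.632   1.3279 -0.1087]
0.94 [331.8, 181.5, 57.3, 68.0]
z [-0.0919 -0.0409 -0.0394 -0.0388 -0.0384 -0.0375] x [0.3252 0.3292 0.3442 0.3543 0.3546] X [0.4831 0.4852 0.5044 0.5234 0.5254]
topface 2035 [0.5041 0.3011 0.1629] n [-0.0116 -0.5657  0.8245] mid [0.5042 0.3013 0.162 ] ((0.5042756199836731, 0.33960169553756714), (0.029620373621582985, 0.04296564310789108), 88.99080657958984)
```

View pics/w5.png

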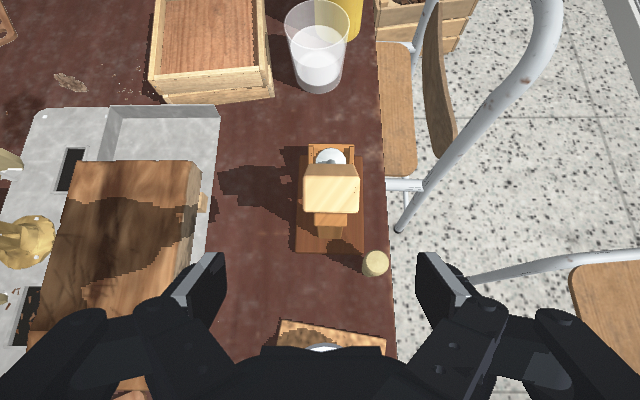

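>>> {"name": "jog_arm", "arguments": {
  "steps": [
    [0.005, 0.006, 0.005, 0, -0.015, -0.01, 1],
    [0, 0.0115, -0.0164, 0, 0, 0, 1],
    [0, 0.0115, -0.0164, 0, 0, 0, 1],
    [0, 0, 0, 0, 0, 0, 1],
    [0, 0, 0, 0, 0, 0, 1]
  ]
}}

```text
time_s: 12.95
tcp_pos: [0.5059, 0.261, 0.224]
tcp_rot: [[0.006, 1.0, 0.009], [0.819, -0.009, 0.574], [0.574, 0.004, -0.819]]
ft_force: [-0.4, 0.6, 0.0]
gripper_width: 0.0856
```

```bash
python3 wm.py w6
```

```text
[0.5059 0.261  0.224 ] [[ 0.0056  0.9999  0.0086]
 [ 0.8186 -0.0095  0.5743]
 [ 0.5744  0.0038 -0.8186]] [ 0.1157 -0.1193  2.0166  0.6486  1.2309 -0.095 ]
0.6 [319.9, 203.4, 64.7, 84.7]
z [-0.0927 -0.0456 -0.0396 -0.0389 -0.0385 -0.0377] x [0.3257 0.3298 0.3462 0.3543 0.3546] X [0.4831 0.4852 0.5042 0.5235 0.5254]
topface 2658 [0.5043 0.3012 0.1631] n [-0.0138 -0.5651  0.8249] mid [0.5042 0.3015 0.1622] ((0.5041006803512573, 0.3397735357284546), (0.029858630150556564, 0.04355800896883011), 89.03800201416016)
```

View pics/w6.png

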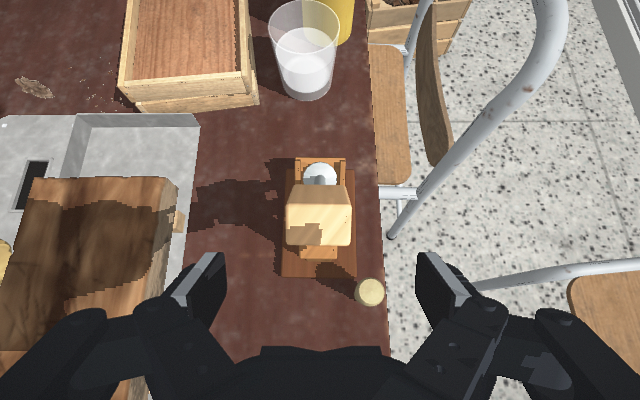

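>>> {"name": "jog_arm", "arguments": {
  "steps": [
    [-0.001, 0.012, -0.019, 0, 0, 0, 1],
    [0, 0.015, -0.022, 0, 0, 0, 1],
    [0, 0.014, -0.021, 0, 0, 0, 1],
    [0, 0.008, -0.012, 0, 0, 0, 1],
    [0, 0, 0, 0, 0, 0, 1]
  ]
}}

```text
time_s: 13.68
tcp_pos: [0.508, 0.3099, 0.1528]
tcp_rot: [[0.004, 1.0, 0.018], [0.818, -0.013, 0.575], [0.575, 0.012, -0.818]]
ft_force: [0.4, 0.2, 0.4]
gripper_width: 0.0856
```

>>> {"name": "jog_arm", "arguments": {
  "steps": [
    [-0.003, 0.005, -0.008, 0, 0.006, 0.004, 1],
    [0, 0.003, -0.006, 0, 0, 0, 1],
    [0, 0.0005, -0.001, 0, 0, 0, 1],
    [0, 0, 0, 0, 0, 0, 1],
    [0, 0, 0, 0, 0, 0, 1]
  ]
}}

```text
time_s: 14.3
tcp_pos: [0.5066, 0.3183, 0.1396]
tcp_rot: [[0.003, 1.0, 0.014], [0.817, -0.01, 0.576], [0.576, 0.01, -0.817]]
ft_force: [0.2, -0.2, -0.1]
gripper_width: 0.0856
```

```bash
python3 wm.py w7
```

```text
[0.5066 0.3183 0.1396] [[ 0.0026  0.9999  0.0141]
 [ 0.8173 -0.0103  0.5762]
 [ 0.5763  0.01   -0.8172]] [ 0.2237  0.0138  2.0446  0.7057  1.038  -0.1251]
0.88 [317.1, 267.2, 126.6, 170.1]
z [-0.0936 -0.0561 -0.04   -0.039  -0.0386 -0.0379] x [0.3297 0.3342 0.3517 0.3544 0.3548] X [0.4834 0.4854 0.5043 0.5232 0.5252]
topface 7815 [0.504  0.3033 0.1644] n [-0.0132 -0.5484  0.8361] mid [0.5042 0.3029 0.163 ] ((0.5041214227676392, 0.34101125597953796), (0.028072301298379898, 0.043519727885723114), 89.03736877441406)
```

View pics/w7.png

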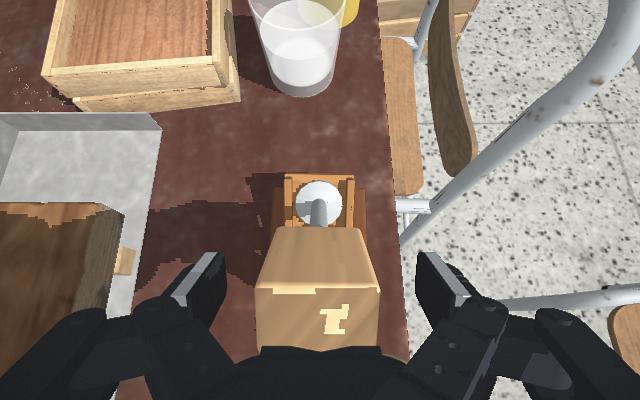

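>>> {"name": "jog_arm", "arguments": {
  "steps": [
    [-0.002, 0.001, -0.003, 0, 0, 0, 1],
    [0, 0, 0, 0, 0, 0, 0.75],
    [0, 0, 0, 0, 0, 0, 0.62],
    [0, 0, 0, 0, 0, 0, 0.55],
    [0, 0, 0, 0, 0, 0, 0.5]
  ]
}}

```text
time_s: 15.02
tcp_pos: [0.5047, 0.3193, 0.1368]
tcp_rot: [[0.002, 1.0, 0.015], [0.817, -0.01, 0.576], [0.576, 0.011, -0.817]]
ft_force: [0.8, -2.1, 0.7]
gripper_width: 0.0437
```

>>> {"name": "jog_arm", "arguments": {
  "steps": [
    [0, 0, 0, 0, 0, 0, 0.45],
    [0, 0, 0, 0, 0, 0, 0.4],
    [0, 0, 0, 0, 0, 0, 0.3],
    [0, 0, 0, 0, 0, 0, 0.2],
    [0, 0, 0, 0, 0, 0, 0.2]
  ]
}}

```text
time_s: 15.65
tcp_pos: [0.5047, 0.3193, 0.1368]
tcp_rot: [[0.002, 1.0, 0.015], [0.817, -0.01, 0.576], [0.576, 0.011, -0.817]]
ft_force: [1.2, -1.4, 0.9]
gripper_width: 0.0436
```

>>> {"name": "jog_arm", "arguments": {
  "steps": [
    [0, -0.0029, 0.0041, 0, 0, 0, 0.2],
    [0, -0.0046, 0.0066, 0, 0, 0, 0.2],
    [0, -0.0057, 0.0082, 0, 0, 0, 0.2],
    [0, -0.0086, 0.0123, 0, 0, 0, 0.2],
    [0, -0.0086, 0.0123, 0, 0, 0, 0.2]
  ]
}}

```text
time_s: 16.27
tcp_pos: [0.5017, 0.2888, 0.1796]
tcp_rot: [[0.005, 1.0, 0.008], [0.817, -0.008, 0.577], [0.577, 0.004, -0.817]]
ft_force: [-0.2, 2.0, -2.9]
gripper_width: 0.0433
```

>>> {"name": "jog_arm", "arguments": {
  "steps": [
    [0, -0.0115, 0.0164, 0, 0, 0, 0.2],
    [0, -0.0115, 0.0164, 0, 0, 0, 0.2],
    [0, -0.0115, 0.0164, 0, 0, 0, 0.2],
    [0, -0.0057, 0.0082, 0, 0, 0, 0.2],
    [0, 0, 0, 0, 0, 0, 0.2]
  ]
}}

```text
time_s: 16.9
tcp_pos: [0.4954, 0.2466, 0.2276]
tcp_rot: [[0.016, 1.0, -0.003], [0.817, -0.011, 0.576], [0.576, -0.012, -0.818]]
ft_force: [-0.4, 1.6, -0.5]
gripper_width: 0.0431
```

Run:
```python
from h import *
np.set_printoptions(precision=4,suppress=True)
s=env.state();print(s['tcp_pos'],s['tcp_rot'],s['joint_pos'],s['ft_force'],s['gripper_width'])
im,d=env.camera('scene');save('s8.png',cv2.resize(im[80:300,180:440],None,fx=2.7,fy=2.7))
im,d=env.camera('wrist');save('w8.png',im)
```

```text
[0.4954 0.2466 0.2276] [[ 0.0164  0.9999 -0.0034]
 [ 0.8175 -0.0115  0.5759]
 [ 0.5758 -0.0123 -0.8175]] [ 0.0883 -0.1468  2.0354  0.6457  1.2656 -0.1007] [-0.4238  1.6014 -0.5262] 0.04314076297545079
```

View pics/s8.png

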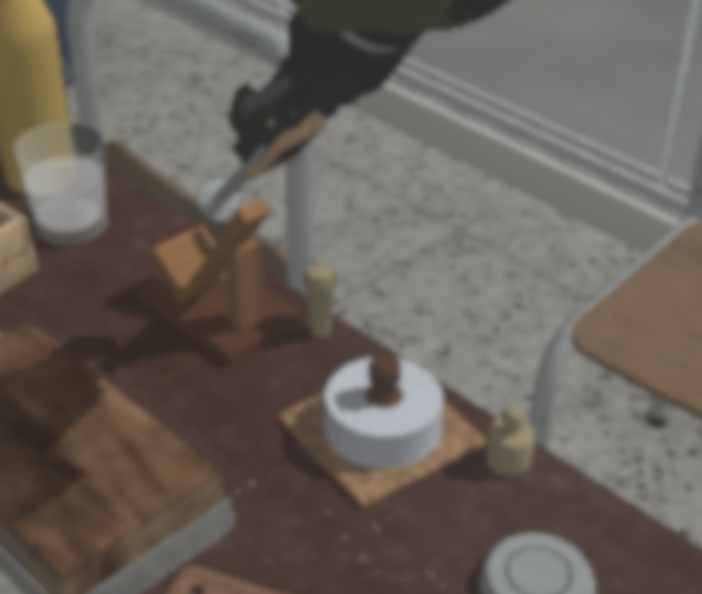

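View pics/w8.png

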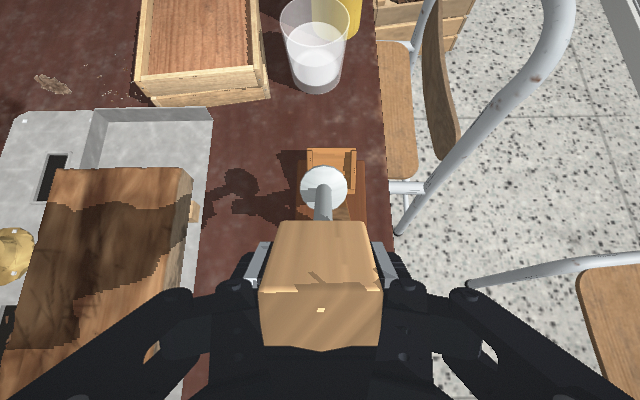

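>>> {"name": "jog_arm", "arguments": {
  "steps": [
    [0, -0.004, 0.014, 0, 0, 0, 0.2],
    [0, -0.008, 0.022, 0, 0, 0, 0.2],
    [0, -0.012, 0.022, 0, 0, 0, 0.2],
    [0, -0.016, 0.02, 0, 0, 0, 0.2],
    [0, -0.02, 0.01, -0.05, 0, 0, 0.2]
  ]
}}

```text
time_s: 17.62
tcp_pos: [0.4958, 0.1802, 0.3186]
tcp_rot: [[0.015, 1.0, -0.0], [0.854, -0.012, 0.52], [0.52, -0.008, -0.854]]
ft_force: [-0.6, 0.5, -4.0]
gripper_width: 0.0432
```

>>> {"name": "jog_arm", "arguments": {
  "steps": [
    [0, -0.025, 0, -0.09, 0, 0, 0.2],
    [0, -0.025, 0, -0.11, 0, 0, 0.2],
    [0, -0.025, 0, -0.11, 0, 0, 0.2],
    [0, -0.025, 0, -0.11, 0, 0, 0.2],
    [0, -0.02, 0, -0.08, 0, 0, 0.2]
  ]
}}

```text
time_s: 18.25
tcp_pos: [0.498, 0.0499, 0.3262]
tcp_rot: [[0.02, 1.0, 0.013], [1.0, -0.02, 0.019], [0.019, 0.013, -1.0]]
ft_force: [-0.0, -0.1, -3.6]
gripper_width: 0.0433
```

>>> {"name": "jog_arm", "arguments": {
  "steps": [
    [-0.006, -0.018, -0.01, -0.01, 0.006, 0, 0.2],
    [-0.008, -0.026, -0.02, 0, 0, 0, 0.2],
    [-0.008, -0.026, -0.025, 0, 0, 0, 0.2],
    [-0.006, -0.015, -0.02, 0, 0, 0, 0.2],
    [0, 0, 0, 0, 0, 0, 0.2]
  ]
}}

```text
time_s: 18.88
tcp_pos: [0.4675, -0.0407, 0.2495]
tcp_rot: [[0.024, 1.0, 0.009], [1.0, -0.024, 0.01], [0.01, 0.009, -1.0]]
ft_force: [0.4, -0.2, -3.1]
gripper_width: 0.0431
```

>>> {"name": "jog_arm", "arguments": {
  "steps": [
    [0, 0, 0, 0, 0, 0, 0.2],
    [0, 0, 0, 0, 0, 0, 0.2],
    [0, 0, 0, 0, 0, 0, 0.2],
    [0, 0, 0, 0, 0, 0, 0.2],
    [0, 0, 0, 0, 0, 0, 0.2]
  ]
}}

```text
time_s: 19.5
tcp_pos: [0.4695, -0.0394, 0.2529]
tcp_rot: [[0.021, 1.0, 0.015], [1.0, -0.021, 0.01], [0.01, 0.014, -1.0]]
ft_force: [-0.3, -0.8, -3.6]
gripper_width: 0.0432
```

```bash
cat > ml.py <<'E'
from h import *
import sys
np.set_printoptions(precision=4,suppress=True)
n=sys.argv[1]
s=env.state();print(s['time_s'],s['tcp_pos'],s['tcp_rot'],s['ft_force'],s['gripper_width'])
cw=env.camera_model('wrist');iw,dw=env.camera('wrist');save(n+'w.png',iw)
i,d=env.camera('scene');save(n+'s.png',cv2.resize(i[140:340,290:480],None,fx=3,fy=3));np.savez(n+'.npz',iw=iw,dw=dw,i=i,d=d)
for nm,c,dd in(('wrist',cw,dw),('scene',env.camera_model('scene'),d)):
    P=cloud(c,dd);t=s['tcp_pos']
    P=P[(abs(P[:,0]-t[0])<.04)&(abs(P[:,1]-t[1])<.04)]
    pil=P[(P[:,2]<t[2]-.036)&(P[:,2]>t[2]-.108)&(np.hypot(P[:,0]-t[0],P[:,1]-t[1])<.02)]
    print(nm,'pillar',len(pil))
    if len(pil)>20:
        for k in range(3):
            m=np.median(pil,0);A=np.c_[pil[:,2]-m[2],np.ones(len(pil))]
            co,_,_,_=np.linalg.lstsq(A,pil[:,:2],rcond=None);r=np.linalg.norm(pil[:,:2]-A@co,axis=1);pil=pil[r<.008]
        print(' slope dx/dz,dy/dz',co[0],'at',m,len(pil))
    ft=P[(P[:,2]<t[2]-.108)&(P[:,2]>t[2]-.14)&(P[:,2]>.022)]
    if len(ft)>20: print(' foot',len(ft),np.percentile(ft,[2,50,98],axis=0).tolist())
E
python3 ml.py m9
```

```text
19.5 [ 0.4695 -0.0394  0.2529] [[ 0.0213  0.9997  0.0146]
 [ 0.9997 -0.0214  0.0098]
 [ 0.0101  0.0144 -0.9998]] [-0.3067 -0.756  -3.6459] 0.043198251726442455
wrist pillar 554
 slope dx/dz,dy/dz [-0.0348 -0.0902] at [ 0.472  -0.0276  0.1797] 554
 foot 1361 [[0.45630507934395226, -0.04191655069072438, 0.13148383642060119], [0.4737794703719756, -0.023020725023211713, 0.13576500593156712], [0.49034087351017397, -0.009939709952752505, 0.1400662345168147]]
scene pillar 187
 slope dx/dz,dy/dz [-0.0323 -0.0959] at [ 0.4686 -0.0355  0.177 ] 187
 foot 265 [[0.4561064761983646, -0.046691213864518966, 0.12967491159601113], [0.4683618257869089, -0.03406591102507929, 0.137140262637612], [0.48938784449390416, -0.012606329091041929, 0.14290231154578295]]
```

View pics/m9s.png

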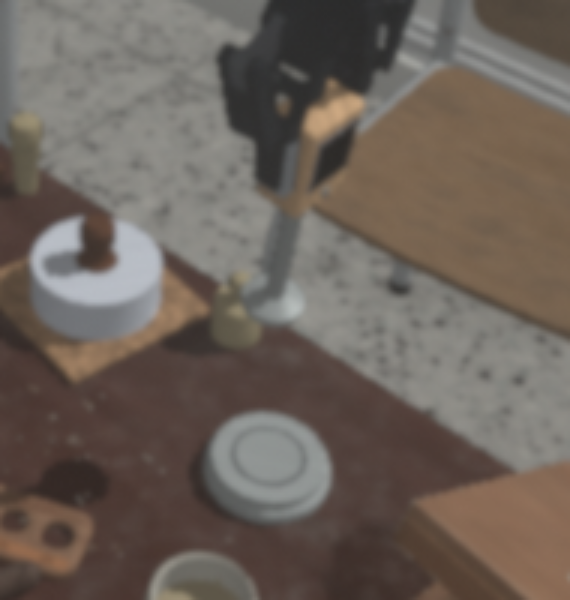

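View pics/m9w.png

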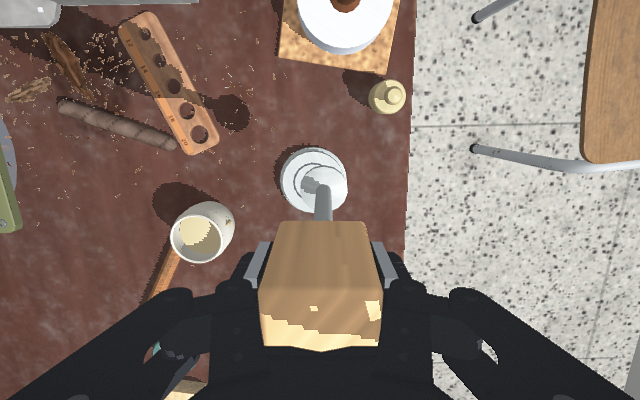

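>>> {"name": "jog_arm", "arguments": {
  "steps": [
    [0, 0, -0.003, -0.031, 0.011, 0, 0.2],
    [-0.002, -0.003, -0.005, -0.031, 0.011, 0, 0.2],
    [-0.002, -0.003, -0.005, -0.025, 0.009, 0, 0.2],
    [0, 0, -0.003, -0.006, 0.002, 0, 0.2],
    [0, 0, 0, 0, 0, 0, 0.2]
  ]
}}

```text
time_s: 20.23
tcp_pos: [0.4648, -0.0455, 0.2347]
tcp_rot: [[0.019, 1.0, -0.022], [0.996, -0.021, -0.089], [-0.09, -0.02, -0.996]]
ft_force: [0.2, 0.6, -3.5]
gripper_width: 0.0436
```

```bash
python3 ml.py m10
```

```text
20.225 [ 0.4648 -0.0455  0.2347] [[ 0.0194  0.9996 -0.0222]
 [ 0.9958 -0.0213 -0.0891]
 [-0.0895 -0.0203 -0.9958]] [ 0.1557  0.5601 -3.5004] 0.04358571761541509
wrist pillar 546
 slope dx/dz,dy/dz [0.0023 0.0092] at [ 0.4645 -0.0406  0.1611] 546
 foot 1366 [[0.4472429425728597, -0.059928048578431536, 0.1119445619265644], [0.4648955886070424, -0.04059979807919278, 0.11671119236201913], [0.48127500822250496, -0.028013862425271516, 0.12224479755329566]]
scene pillar 204
 slope dx/dz,dy/dz [0.0064 0.0027] at [ 0.461  -0.0499  0.16  ] 204
 foot 267 [[0.4473964509022847, -0.06522848200357328, 0.11253402499698686], [0.45901123879401035, -0.05183095889800253, 0.11896066874750919], [0.48016012547907144, -0.030506318474011074, 0.1243499701809331]]
```

View pics/m10w.png

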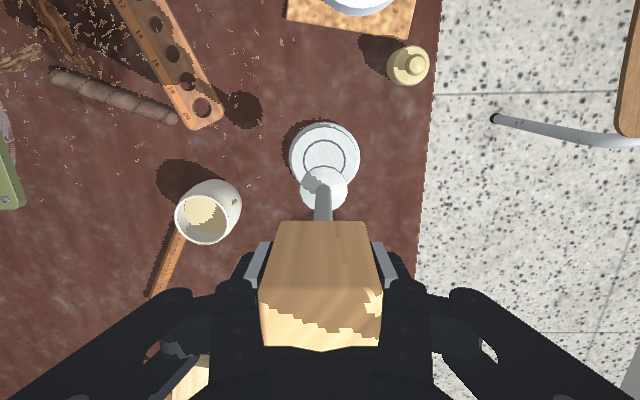

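>>> {"name": "jog_arm", "arguments": {
  "steps": [
    [0, 0, -0.01, 0, 0, 0, 0.2],
    [0, 0, -0.02, 0, 0, 0, 0.2],
    [0, 0, -0.02, 0, 0, 0, 0.2],
    [0, 0, -0.012, 0, 0, 0, 0.2],
    [0, 0, 0, 0, 0, 0, 0.2]
  ]
}}

```text
time_s: 20.95
tcp_pos: [0.465, -0.0461, 0.1706]
tcp_rot: [[0.021, 1.0, -0.02], [0.996, -0.023, -0.089], [-0.089, -0.018, -0.996]]
ft_force: [0.4, -0.6, -2.6]
gripper_width: 0.0435
```

```bash
python3 ml.py m11
```

```text
20.95 [ 0.465  -0.0461  0.1706] [[ 0.0209  0.9996 -0.0202]
 [ 0.9958 -0.0227 -0.0891]
 [-0.0895 -0.0183 -0.9958]] [ 0.407  -0.624  -2.5954] 0.0434875233348188
wrist pillar 551
 slope dx/dz,dy/dz [-0.0013  0.0096] at [ 0.4649 -0.0412  0.0971] 551
 foot 1364 [[0.44765003366058037, -0.06026187235239732, 0.04760833759970798], [0.4652772579871936, -0.04104931449380268, 0.05251060220033561], [0.4816503116289468, -0.028514262095914115, 0.05801815674469305]]
scene pillar 172
 slope dx/dz,dy/dz [-0.0014  0.0008] at [ 0.4618 -0.0505  0.0957] 171
 foot 249 [[0.4480644500104172, -0.06570203083603358, 0.049310280377945145], [0.4600667131737103, -0.05200173287167623, 0.05567181112121607], [0.4816983701648909, -0.031099526630838367, 0.06052716111615522]]
```

View pics/m11w.png

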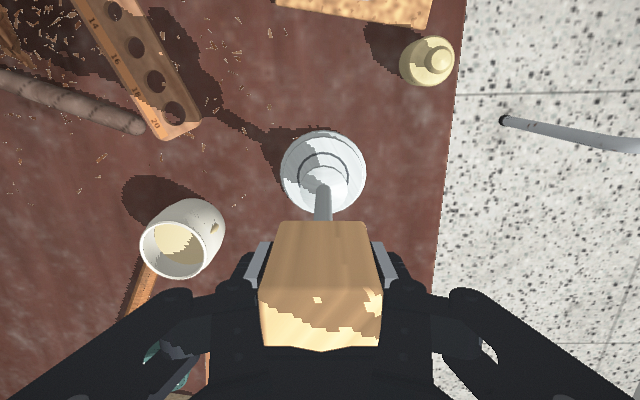

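View pics/m11s.png

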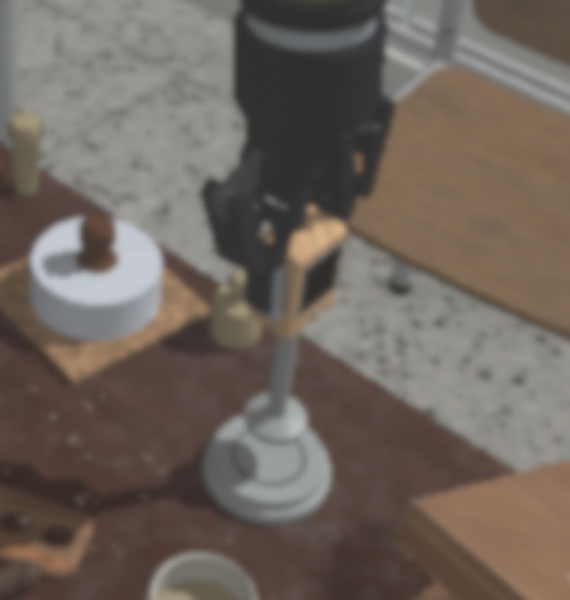

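>>> {"name": "jog_arm", "arguments": {
  "steps": [
    [0, 0, -0.007, 0, 0, 0, 0.2],
    [0, 0, -0.007, 0, 0, 0, 0.2],
    [0, 0, -0.004, 0, 0, 0, 0.2],
    [0, 0, -0.001, 0, 0, 0, 0.2],
    [0, 0, 0, 0, 0, 0, 0.2]
  ]
}}

```text
time_s: 21.68
tcp_pos: [0.4671, -0.0464, 0.1538]
tcp_rot: [[0.021, 1.0, -0.014], [0.996, -0.023, -0.09], [-0.09, -0.012, -0.996]]
ft_force: [-0.4, -0.6, -3.6]
gripper_width: 0.0432
```

>>> {"name": "jog_arm", "arguments": {
  "steps": [
    [0, 0, -0.002, 0, 0, 0, 0.2],
    [0, 0, -0.001, 0, 0, 0, 0.2],
    [0, 0, -0.001, 0, 0, 0, 0.2],
    [0, 0, -0.001, 0, 0, 0, 0.2],
    [0, 0, 0, 0, 0, 0, 0.2]
  ]
}}

```text
time_s: 22.3
tcp_pos: [0.4674, -0.0464, 0.1489]
tcp_rot: [[0.021, 1.0, -0.013], [0.996, -0.023, -0.09], [-0.091, -0.011, -0.996]]
ft_force: [-0.4, -0.5, -4.3]
gripper_width: 0.0432
```

>>> {"name": "jog_arm", "arguments": {
  "steps": [
    [-0.002, 0, -0.001, 0, 0.007, 0, 0.2],
    [0, 0, -0.001, 0, 0, 0, 0.2],
    [0, 0, -0.001, 0, 0, 0, 0.2],
    [0, 0, -0.001, 0, 0, 0, 0.2],
    [0, 0, 0, 0, 0, 0, 0.2]
  ]
}}

```text
time_s: 22.92
tcp_pos: [0.4652, -0.0464, 0.1447]
tcp_rot: [[0.021, 1.0, -0.021], [0.996, -0.022, -0.09], [-0.091, -0.019, -0.996]]
ft_force: [0.2, -0.6, -4.6]
gripper_width: 0.0432
```

```bash
python3 ml.py m12
```

```text
22.925 [ 0.4652 -0.0464  0.1447] [[ 0.0207  0.9996 -0.0206]
 [ 0.9957 -0.0225 -0.0903]
 [-0.0907 -0.0186 -0.9957]] [ 0.1596 -0.6251 -4.5943] 0.04323437412265519
wrist pillar 551
 slope dx/dz,dy/dz [-0.0017  0.011 ] at [ 0.4651 -0.0417  0.0714] 551
 foot 1333 [[0.447795625643304, -0.060933617684431375, 0.023638531260902342], [0.46549266333700395, -0.041816013237614955, 0.026621312397974422], [0.48187506896705284, -0.029352368741946702, 0.03203386257186865]]
scene pillar 157
 slope dx/dz,dy/dz [ 0.0006 -0.005 ] at [ 0.4617 -0.0505  0.0683] 156
 foot 239 [[0.447661968125716, -0.06567131008715216, 0.02287455194970662], [0.4601475662481372, -0.05280986457166687, 0.028817540393145474], [0.48169862045424255, -0.031419568093216145, 0.03439754543473683]]
```

>>> {"name": "jog_arm", "arguments": {
  "steps": [
    [0, 0, -0.001, 0, 0, 0, 0.2],
    [0, 0, -0.001, 0, 0, 0, 0.2],
    [0, 0, -0.001, 0, 0, 0, 0.2],
    [0, 0, 0, 0, 0, 0, 0.2],
    [0, 0, 0, 0, 0, 0, 0.2]
  ]
}}

```text
time_s: 23.65
tcp_pos: [0.4653, -0.0464, 0.1416]
tcp_rot: [[0.021, 1.0, -0.02], [0.996, -0.022, -0.09], [-0.091, -0.018, -0.996]]
ft_force: [0.4, 0.2, -3.4]
gripper_width: 0.0435
```

>>> {"name": "jog_arm", "arguments": {
  "steps": [
    [0, 0, -0.001, 0, 0, 0, 0.2],
    [0, 0, -0.001, 0, 0, 0, 0.2],
    [0, 0, 0, 0, 0, 0, 0.2],
    [0, 0, 0, 0, 0, 0, 0.2],
    [0, 0, 0, 0, 0, 0, 0.2]
  ]
}}

```text
time_s: 24.28
tcp_pos: [0.4658, -0.0466, 0.1416]
tcp_rot: [[0.021, 1.0, -0.02], [0.996, -0.022, -0.091], [-0.091, -0.018, -0.996]]
ft_force: [-1.5, 0.3, 1.0]
gripper_width: 0.0428
```

>>> {"name": "jog_arm", "arguments": {
  "steps": [
    [0, 0, -0.001, 0, 0, 0, 0.2],
    [0, 0, -0.0005, 0, 0, 0, 0.2],
    [0, 0, 0, 0, 0, 0, 0.2],
    [0, 0, 0, 0, 0, 0, 0.2],
    [0, 0, 0, 0, 0, 0, 0.2]
  ]
}}

```text
time_s: 24.9
tcp_pos: [0.4659, -0.0466, 0.1415]
tcp_rot: [[0.021, 1.0, -0.021], [0.996, -0.023, -0.091], [-0.091, -0.019, -0.996]]
ft_force: [-2.7, 0.7, 2.4]
gripper_width: 0.043
```

```bash
python3 ml.py m13
```

```text
24.9 [ 0.4659 -0.0466  0.1415] [[ 0.0208  0.9996 -0.0206]
 [ 0.9956 -0.0226 -0.0908]
 [-0.0912 -0.0186 -0.9957]] [-2.6555  0.7193  2.4418] 0.042971877785599036
wrist pillar 552
 slope dx/dz,dy/dz [-0.0004  0.0122] at [ 0.4657 -0.0418  0.068 ] 552
 foot 1104 [[0.44885884062426745, -0.060580286155165905, 0.022080540493404056], [0.465481672332811, -0.04241595804356908, 0.023895719867396532], [0.4816332136307158, -0.030517931897204635, 0.03012289787913975]]
scene pillar 160
 slope dx/dz,dy/dz [ 0.0007 -0.0004] at [ 0.4624 -0.0507  0.0657] 160
 foot 217 [[0.4486800956728282, -0.0664571557795341, 0.022421719130984678], [0.4607223440762533, -0.05247492059194176, 0.025893434622399833], [0.4825520360294271, -0.03206858862574548, 0.030929272905879136]]
```

View pics/m13w.png

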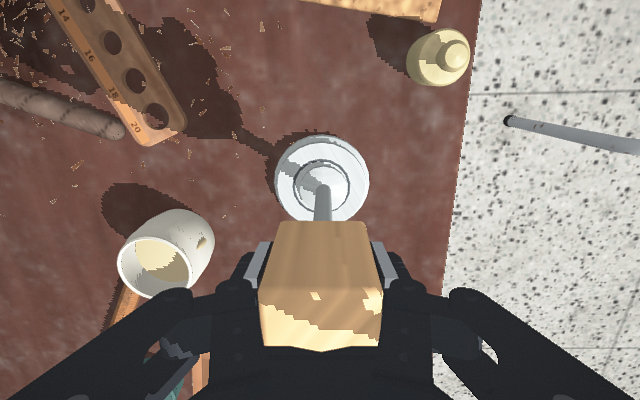

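View pics/m13s.png

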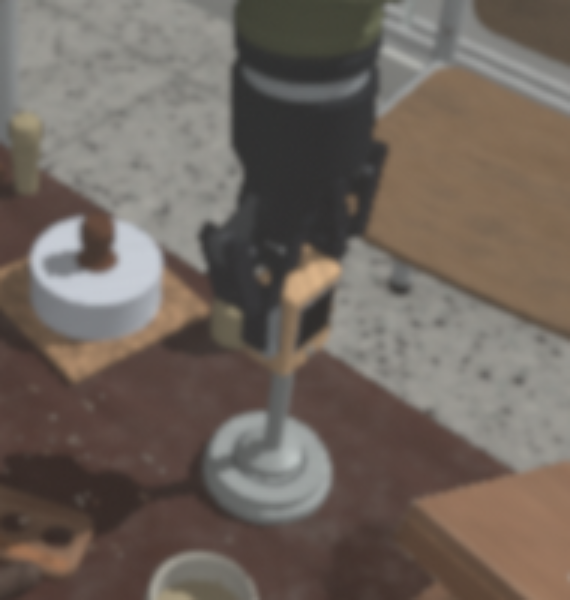

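>>> {"name": "jog_arm", "arguments": {
  "steps": [
    [-0.0007, 0, 0, 0, 0, 0, 0.45],
    [0, 0, 0, 0, 0, 0, 0.48],
    [0, 0, 0, 0, 0, 0, 0.49],
    [0, 0, 0, 0, 0, 0, 0.5],
    [0, 0, 0, 0, 0, 0, 0.505]
  ]
}}

```text
time_s: 25.62
tcp_pos: [0.4657, -0.0466, 0.1415]
tcp_rot: [[0.021, 1.0, -0.019], [0.996, -0.023, -0.091], [-0.091, -0.017, -0.996]]
ft_force: [-0.1, -0.7, 1.7]
gripper_width: 0.0431
```

>>> {"name": "jog_arm", "arguments": {
  "steps": [
    [0, 0, 0, 0, 0, 0, 0.51],
    [0, 0, 0, 0, 0, 0, 0.515],
    [0, 0, 0, 0, 0, 0, 0.52],
    [0, 0, 0, 0, 0, 0, 0.525],
    [0, 0, 0, 0, 0, 0, 0.53]
  ]
}}

```text
time_s: 26.25
tcp_pos: [0.4661, -0.0469, 0.1412]
tcp_rot: [[0.021, 1.0, -0.017], [0.996, -0.022, -0.092], [-0.092, -0.015, -0.996]]
ft_force: [0.3, 1.0, 0.1]
gripper_width: 0.0455
```

>>> {"name": "jog_arm", "arguments": {
  "steps": [
    [0, 0, 0, 0, 0, 0, 0.54],
    [0, 0, 0, 0, 0, 0, 0.55],
    [0, 0, 0, 0, 0, 0, 0.56],
    [0, 0, 0, 0, 0, 0, 0.58],
    [0, 0, 0, 0, 0, 0, 0.6]
  ]
}}

```text
time_s: 26.88
tcp_pos: [0.4665, -0.0469, 0.1414]
tcp_rot: [[0.021, 1.0, -0.016], [0.996, -0.022, -0.092], [-0.092, -0.014, -0.996]]
ft_force: [0.0, -0.3, -0.1]
gripper_width: 0.0512
```

```bash
python3 ml.py m14
```

```text
26.875 [ 0.4665 -0.0469  0.1414] [[ 0.021   0.9996 -0.0164]
 [ 0.9955 -0.0224 -0.0917]
 [-0.092  -0.0144 -0.9957]] [ 0.0234 -0.3104 -0.0604] 0.05120969134264686
wrist pillar 559
 slope dx/dz,dy/dz [-0.0037  0.0064] at [ 0.4653 -0.0422  0.0674] 559
 foot 1102 [[0.4489492826854482, -0.060507523956622816, 0.022048790489308082], [0.4664278362999139, -0.04247216589131952, 0.023837724955347674], [0.4812805888532057, -0.030925926873979503, 0.029544190208776997]]
scene pillar 158
 slope dx/dz,dy/dz [-0.0045 -0.0088] at [ 0.4617 -0.0515  0.0661] 158
 foot 216 [[0.4480012739613248, -0.06535917592205148, 0.022271168425417303], [0.4608033675016867, -0.052450075551363176, 0.025945713734724016], [0.4822116840416332, -0.0317450884129001, 0.03174399696017049]]
```

View pics/m14w.png

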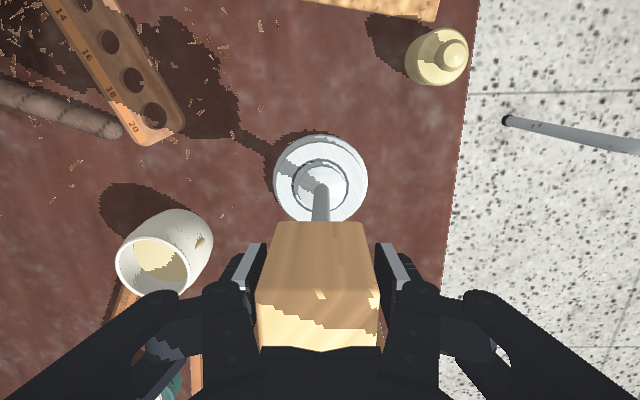

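>>> {"name": "jog_arm", "arguments": {
  "steps": [
    [0, 0, 0, 0, 0, 0, 0.7],
    [0, 0, 0, 0, 0, 0, 0.8],
    [0, 0, 0, 0, 0, 0, 0.9],
    [0, 0, 0, 0, 0, 0, 1],
    [0, 0, 0, 0, 0, 0, 1]
  ]
}}

```text
time_s: 27.6
tcp_pos: [0.4665, -0.0469, 0.1414]
tcp_rot: [[0.021, 1.0, -0.016], [0.996, -0.023, -0.092], [-0.092, -0.014, -0.996]]
ft_force: [-0.2, -0.2, 0.8]
gripper_width: 0.0852
```

>>> {"name": "jog_arm", "arguments": {
  "steps": [
    [0, 0.0005, 0.006, 0, 0, 0, 1],
    [0, 0.001, 0.012, 0, 0, 0, 1],
    [0, 0.0015, 0.018, 0, 0, 0, 1],
    [0, 0.002, 0.022, 0, 0, 0, 1],
    [0, 0.002, 0.022, 0, 0, 0, 1]
  ]
}}

```text
time_s: 28.22
tcp_pos: [0.4659, -0.0395, 0.2262]
tcp_rot: [[0.021, 1.0, -0.017], [0.996, -0.023, -0.091], [-0.092, -0.015, -0.996]]
ft_force: [-0.3, 0.0, 0.3]
gripper_width: 0.0854
```

>>> {"name": "jog_arm", "arguments": {
  "steps": [
    [0, 0.003, 0.03, 0, 0, 0, 1],
    [0, 0.003, 0.03, 0, 0, 0, 1],
    [0, 0.02, 0.02, 0, 0, 0, 1],
    [0, 0.02, 0, 0, 0, 0, 1],
    [0, 0, 0, 0, 0, 0, 1]
  ]
}}

```text
time_s: 28.85
tcp_pos: [0.4673, 0.0079, 0.3204]
tcp_rot: [[0.022, 1.0, -0.002], [0.995, -0.023, -0.093], [-0.093, -0.0, -0.996]]
ft_force: [0.0, 0.1, 0.2]
gripper_width: 0.0858
```

>>> {"name": "jog_arm", "arguments": {
  "steps": [
    [0, 0, 0, 0, 0, 0, 1],
    [0, 0, 0, 0, 0, 0, 1],
    [0, 0, 0, 0, 0, 0, 1],
    [0, 0, 0, 0, 0, 0, 1],
    [0, 0, 0, 0, 0, 0, 1]
  ]
}}

```text
time_s: 29.48
tcp_pos: [0.4669, 0.0063, 0.3205]
tcp_rot: [[0.024, 1.0, -0.003], [0.995, -0.025, -0.093], [-0.093, -0.001, -0.996]]
ft_force: [-0.5, -0.8, 0.8]
gripper_width: 0.0854
```

Run:
```python
from h import *
np.set_printoptions(precision=4,suppress=True)
s=env.state();print(s['time_s'],s['tcp_pos'],s['ft_force'])
i,d=env.camera('scene');save('f_s.png',cv2.resize(i[110:340,230:480],None,fx=2.6,fy=2.6))
def ch(d):
    P=cloud('scene',d)
    h=P[(abs(P[:,0]-.465)<.035)&(abs(P[:,1]+.0465)<.035)]
    for a,b in((.1,.2),(.045,.09),(.022,.034)):
        q=h[(h[:,2]>a)&(h[:,2]<b)];print(a,len(q),np.percentile(q,[2,50,98],axis=0).tolist())
ch(d)
for t in('wt_mid','punch_mid'):
    q=env.trace(t,'scene')[0];print(t,q['p'],np.median(cloud('scene',d,np.array(q['pixels'])),0))
i,d=env.camera('scene');ch(d)
iw,dw=env.camera('wrist');save('f_w.png',iw);print(env.state()['time_s'])
```

```text
29.475 [0.4669 0.0063 0.3205] [-0.5437 -0.7725  0.841 ]
0.1 967 [[0.44299976800344953, -0.06473928792690291, 0.1171745757341594], [0.4523455261526603, -0.05575810045630937, 0.15824962922083907], [0.48493181273987784, -0.03515342796087843, 0.17402561074780967]]
0.045 113 [[0.4593340215914112, -0.054644242250643, 0.04635743830813849], [0.4620293618386026, -0.05130784306543965, 0.06809705475403662], [0.4681796556513196, -0.04444380293344224, 0.08941854789668652]]
0.022 218 [[0.44839338210445495, -0.06572386887045632, 0.022304517327967305], [0.46077281145390325, -0.05289151235154957, 0.02604556690014497], [0.4817774754365301, -0.03137079617457818, 0.032088568136284745]]
wt_mid 0.75 [0.5356 0.0411 0.033 ]
punch_mid 0.74 [0.5474 0.2578 0.0449]
0.1 964 [[0.4429850007009405, -0.06483251995996932, 0.1173338697848468], [0.45243967420651465, -0.055618869782596184, 0.15819082312396465], [0.4847668450491401, -0.03511584629262007, 0.17421693057733348]]
0.045 112 [[0.4591381046605861, -0.05424959370965694, 0.04595632526585827], [0.4618845175580396, -0.051490228384870815, 0.06751478968878691], [0.46786519342643385, -0.043956024081734435, 0.08906125085500533]]
0.022 221 [[0.4486527027732014, -0.06600830805779782, 0.02240618392491809], [0.4610947694343733, -0.05260978963002354, 0.025822026790613063], [0.4819150084241673, -0.03171638392185339, 0.030841881211476505]]
29.725
```

View pics/f_s.png

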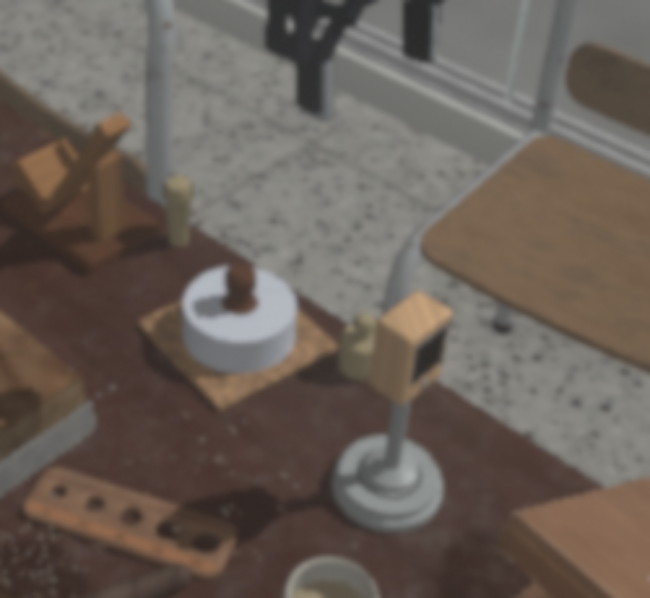

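View pics/f_w.png

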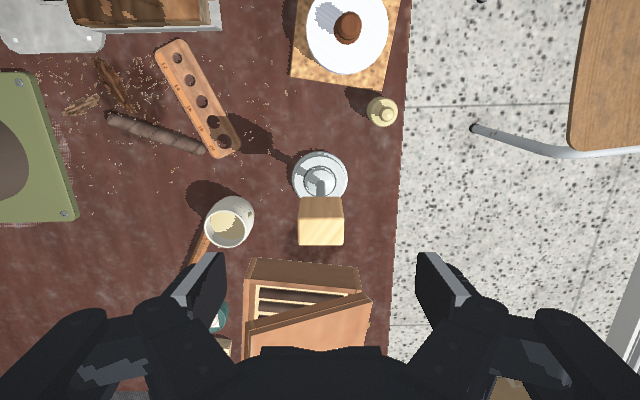

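```bash
python3 -c "
from rig import env
print(env.finish_job(), env.state()['time_s'])"
```

```text
the job is handed in; nothing more can be done
the job is handed in; nothing more can be done
```

The job is handed in at about 29.7 s of the 72 s allowed. The cover is on the mat, right way up, and the humidity meter is standing by itself on the bare pad.

- **Cover:** I lifted it by the knob and set it down about 2 mm from the mat's centre. I saw no sign that it moved afterwards.
- **Meter:** I drew it out of the rest along its own axis. It had turned about 5° in the grip, so I corrected that before lowering it onto the pad. It went down until the wrist force changed by a few newtons, and I opened the jaws in small steps.
- **Last checks on the meter:**
  - With the jaws just open, the pillar's lean was under about 0.6° and the foot was within about 1 mm of the pad's centre.
  - The meter stood free for more than 1 s after the gripper had left. Two pictures about 0.15 s apart then agreed to within about 1 mm.
- **Weight and punch:** Neither was touched. The punch's reading matched the first one in x and y to about 1 mm. The weight's reading came out about 4 mm different. In that picture the meter's head partly hides it, which would explain the shift, and the wrist picture shows it standing.

No check failed. The highest force I read was about 5 N, against limits of 40 N for pressing and 120 N at the wrist. Force was only read at the end of each move.

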